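# Pack the changeover caddy with the large-bottle parts

### The job

Pack the changeover caddy with the parts for the large bottle: stand the larger flanged bush in the round nest, the V-jaw in the rectangular nest, and the larger cam over the flatted post, turned so that the flat of its bore lies along the flat of the post and its lobe points away from the curved curb. Each must stand upright with its underside flat on its nest's floor; leave the smaller bush and the smaller cam standing where they are.

Things in the scene. Friction and masses are not known exactly. Their poses are not given: they have to be found in the camera images.
- bush_large: the larger flanged bush, bare steel, standing on its flange: flange 56 mm across and 8 mm high, above it a round collar 44 mm across up to 40 mm; through hole 20 mm across. About 0.18 kg. Origin: centre of the underside; z up along the hole; round, so its yaw means nothing. Goes into the round nest.
- v_jaw: the only V-jaw: aluminium block 40 mm wide (its x) by 64 mm long (its y) by 40 mm high, with an upright V groove 28 mm wide and 14 mm deep in its +y end and two dark pin heads on top near the other end. Grip it across its two flat long sides, 40 mm apart. About 0.18 kg. Origin: centre of the underside, z up. Goes into the rectangular nest, either way round.
- cam_large: the larger cam, bare steel, 30 mm high: disc 56 mm across with one rounded lobe reaching 38 mm from the centre along its +y; D-shaped through bore, 17 mm radius about the centre, cut off by a flat 8 mm from the centre on the lobe side (+y). Grip across its x, 56 mm wide. About 0.2 kg. Origin: underside, on the axis of disc and bore. Goes over the flatted post.
- bush_small: look-alike, stays where it is: the smaller flanged bush, flange 40 mm across and 8 mm high, collar 30 mm across, 40 mm high in all. Origin: centre of the underside.
- cam_small: look-alike, stays where it is: the smaller cam, 30 mm high, disc 38 mm across, lobe reaching 26 mm from the centre along its +y, D bore of 10 mm radius. Origin: underside, on the disc's axis.
- round_nest: grey round nest in one bay of the caddy, fixed: floor 3 mm above its origin, ring wall 70 mm across inside and 78 mm outside, top of the wall 10 mm above its origin. Origin: centre of its underside, 4 mm above the worktop.
- jaw_nest: grey rectangular nest in one bay of the caddy, fixed: inside 54 mm (its x) by 78 mm (its y), floor about 3 mm and top of the 3 mm walls 10 mm above its origin. Origin: centre of its underside, 4 mm above the worktop.
- post_nest: grey base 84 mm across, fixed in a caddy bay. Floor 3 mm above the origin; steel post on its axis, top at 37 mm, 11 mm radius at the foot, half that at the top, with a flat on its +y side 3 mm from the axis at the foot. Curved curb, top at 14 mm, 36 to 41 mm from the axis, round the -y side; the seated cam's lobe (+y) points along this +y. Origin: centre of the underside, 4 mm above the worktop.
- caddy: shallow aluminium tray, fixed, 98 mm (its x) by 276 mm (its y) with a rim 16 mm high and a small wire handle at each end; the three nests stand in its three bays, 88 mm apart along its y, in any order. Origin: centre of the underside.
Not all that is in view belongs to the job. Leave any pink look-alike of the bush_large alone.

How it is judged:
At the end, for the whole second after the job is handed in: Larger bush, V-jaw and larger cam each at rest within 12 mm of its own nest's origin in plan, at most 6.5 mm above it and tilted under 0.1 rad; V-jaw turned within 0.35 and cam within 0.5 rad of its nest; smaller bush and cam upright within 20 mm of their start (horizontal distance between bush_large and round_nest below 0.012 m and z of bush_large in the frame of round_nest below 0.0065 m and angle between each of bush_large, v_jaw, cam_large, bush_small, cam_small's own z axis and vertical below 0.1 rad and linear speed of each of bush_large, v_jaw, cam_large, bush_small, cam_small below 0.02 m/s and angular speed of each of bush_large, v_jaw, cam_large below 0.2 rad/s and horizontal distance between v_jaw and jaw_nest below 0.012 m and z of v_jaw in the frame of jaw_nest below 0.0065 m and horizontal distance between cam_large and post_nest below 0.012 m and z of cam_large in the frame of post_nest below 0.0065 m and angle between the y axis of v_jaw and the y axis of jaw_nest, either way round below 0.35 rad and angle between the y axis of cam_large and the y axis of post_nest, either way round below 0.5 rad and distance of each of bush_small, cam_small from where it was at the start of the episode below 0.02 m); the robot touches nothing.
It fails at once if the smaller bush or the smaller cam is knocked over (angle between any of bush_small, cam_small's own z axis and vertical above 0.6 rad).
It also fails if it takes over 88 s, if anything falls off the work surface, if the arm or the gripper's body presses on something with over 40 N, if the wrist force passes 120 N, or if a joint passes its speed limit or range.

### The arm

A 7-joint arm with a two-finger parallel gripper is mounted at the origin on a cart in front of the work surface, level with it; the furniture and walls round the work are solid. World frame = base frame: x ahead of the robot, y to its left, z up, the work surface at z = 0. Lengths are in m, angles in rad, forces in N, time in s.
With the tool pointing down it reaches from about 0.4 to 0.875 m from the base axis. Payload 4.4 kg.
Tool frame: the origin (TCP) lies midway between the tips of the shut fingers; the grasp point (between the pads) lies 19 mm behind it; z points along the fingers, x is the direction in which the jaws open and shut, and the axes are right-handed (so a half turn about z gives the same grasp; the last joint's range is limited). The gripper opens to 85 mm and grips with 20 to 120 N. Pads are 22 mm wide; open, the fingers measure 114 mm over their backs; the gripper's body (76 mm by 85 mm) begins 54 mm behind the grasp point. The pads swing forward as they close: fully open they stand 13 mm farther back than shut.
Start: joints at [1.041, 0.628, 0.038, 1.517, -0.027, 0.996, -0.02], TCP at [0.291, -0.581, 0.199] pointing down, gripper open.
Joint ranges: [-3.06, 3.06], [-0.37, 2.12], [-1.25, 1.32], [0.18, 2.47], [-1.1, 4.24], [0.23, 1.98], [-2.94, 2.94]. Speed limits (rad/s): [2.57, 2.57, 3.14, 3.14, 3.14, 3.14, 3.14].

### API

Orientations are given as a 3x3 rotation matrix whose columns are the frame's x, y, z axes.
In Python, from cell import readout, eyes, hand_in gives the robot as it stands. The module is installed in compiled form; this text tells all that it offers.
- The arm moves only by the tool arm_command, never from a script. Its argument "commands" is a list of rows, each an object of numbers: "wx", "wy", "wz": the turn, a rotation vector about the tool's x, y, z in degrees; "x", "y", "z": the shift along the tool's x, y, z in m; "grip": the finger opening in m, from 0 to 0.0854. A call has exactly 5 rows; each row is the pose to reach, as a shift and turn from the pose commanded when the call began, along the tool's axes at that moment; what a row does not reach only later rows make up. A row lasts 1/8 s, in which the tool goes at most 62.5 mm and 10.7 degrees, less where a joint would pass 70% of its speed; a pose out of reach is approached as far as the arm can. A call with a gripper value outside its range is refused whole. The fingers move at their own pace and stop on an object; "squeeze" is the grip in N (left out, the last holds). Time passes only in rows, so rows that repeat a pose let the fingers close, or fill a call up. It gives the time, the measured TCP pose, the force and the opening at its end, in the units of the state.
- readout.state(): the state, without advancing time (a new reading comes with each control period).
- eyes.snapshot(name): name is "scene" or "top" or "wrist"; returns the picture (400x640x3 uint8, red, green, blue); there is no depth.
- eyes.calibration(name): a dict with "mtx" (3x3 intrinsics, pixels), "R" (3x3) and "t" (3): a world point X has camera coordinates R X + t. Camera axes: x right, y down, z forward; pixel columns grow to the right and rows downward; lengths in m; the calibration is good to about 2 mm. A picture is of the moment at which its call begins: read the wrist's pose just before it. calibration takes no time and is no camera call; for the wrist camera it gives the pose at the moment of the call.
- hand_in(): hands the job in, once; it reports no verdict.
The state is a dict: "time": time; "q": joint angles; "qvel": joint speeds; "tau": joint torques, N m; "ee_pos": TCP position; "tcp_rot": TCP orientation; "force": force on the tool from outside, world axes, zero at the start; "moment": the same for the moment, N m; "width": finger opening in m.
Only numpy, scipy, OpenCV 4.12 (cv2) and the standard library are available. Lean on these libraries where they do the work, as an engineer would, in place of code of your own. Each camera call takes 0.05 s, during which the arm holds its last target. There are 200 camera calls.

## Working session

There is one attempt and no reset: what is moved stays moved. The work goes in short steps, Python scripts to look and compute and a tool call to move; the robot and the scene stay as the last step left them, time stands still between calls to the robot, and variables do not carry over. Pictures are saved under pics/ and viewed, about 12 in all and at most 16, crops included, and the job is handed in when it is done.

Besides the shell and the picture viewer there is one more tool, called after "Request:" by a JSON object that holds its "api" and its "payload", one argument or row to a line. arm_command: Moves the arm, as the interface text tells. Its arguments: {"type":"object","properties":{"commands":{"type":"array","items":{"type":"object","properties":{"wx":{"type":"number"},"wy":{"type":"number"},"wz":{"type":"number"},"x":{"type":"number"},"y":{"type":"number"},"z":{"type":"number"},"grip":{"type":"number"}}}},"squeeze":{"type":"number"}},"required":["commands"]}

```bash
mkdir -p pics; cat > h.py <<'E'
import numpy as np, cv2
from cell import readout, eyes, hand_in
def snap(n,f):
    im=eyes.snapshot(n); cv2.imwrite('pics/'+f+'.png',im[:,:,::-1]); return im
def ray(n,uv,z,cal=None):
    c=cal or eyes.calibration(n); K,R,t=[np.array(c[k]) for k in('mtx','R','t')]
    d=R.T@np.linalg.solve(K,[uv[0],uv[1],1]); o=-R.T@t
    return o+d*(z-o[2])/d[2]
def proj(n,X,cal=None):
    c=cal or eyes.calibration(n); K,R,t=[np.array(c[k]) for k in('mtx','R','t')]
    p=(R@np.asarray(X).T).T+t; p=p@K.T; return p[...,:2]/p[...,2:]
def st():
    s=readout.state(); print(s['time'],np.round(s['ee_pos'],4),np.round(s['tcp_rot'],3).tolist(),np.round(s['force'],1),round(s['width'],4),np.round(s['q'],2)); return s
E
python3 - <<'E'
from h import *
st()
for n in('scene','top','wrist'):
    c=eyes.calibration(n); print(n,np.round(c['mtx'],1).tolist(),np.round(-np.array(c['R']).T@c['t'],3)); snap(n,n+'0')
E
```

```text
0.0 [ 0.2905 -0.5807  0.1977] [[0.447, -0.894, -0.001], [-0.894, -0.447, 0.002], [-0.002, 0.0, -1.0]] [-0.3  0.5 -0.1] 0.0855 [ 1.04  0.63  0.04  1.52 -0.03  1.   -0.02]
scene [[383.3, 0.0, 323.6], [0.0, 383.3, 199.1], [0.0, 0.0, 1.0]] [0.038 0.747 0.488]
top [[394.3, 0.0, 322.7], [0.0, 394.3, 207.6], [0.0, 0.0, 1.0]] [0.48  0.197 0.91 ]
wrist [[351.8, 0.0, 319.2], [0.0, 351.8, 195.1], [0.0, 0.0, 1.0]] [ 0.354 -0.551  0.372]
```

View pics/top0.png

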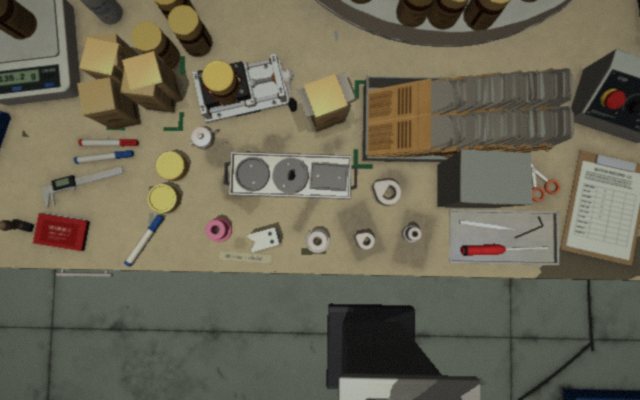

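View pics/scene0.png

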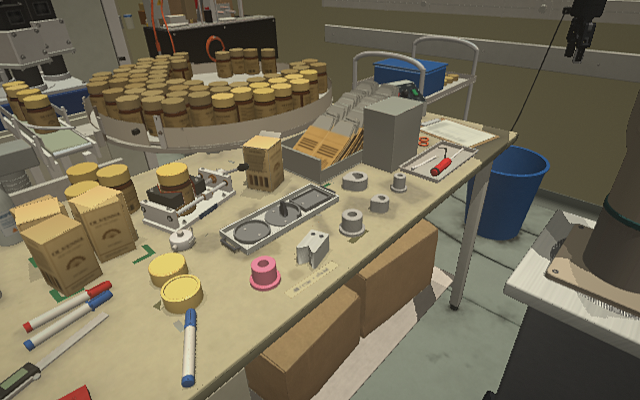

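```bash
python3 - <<'E'
from h import *
im=cv2.imread('pics/top0.png')[140:265,205:435]
im=cv2.resize(im,None,fx=3.4,fy=3.4,interpolation=cv2.INTER_CUBIC)
cv2.imwrite('pics/c1.png',im)
for n,uv,z in [('round',(253,174),.007),('post',(291,175),.007),('jaw',(331,177),.007),('pink',(218,229),.04),('vj',(264,237),.04),('b',(317,240),.04),('sc',(365,240),.03),('sb',(412,233),.04),('lc',(387,190),.03)]:
    print(n,np.round(ray('top',uv,z),3))
E
```

```text
round [0.605 0.365 0.007]
post [0.605 0.277 0.007]
jaw [0.602 0.185 0.007]
pink [0.477 0.432 0.04 ]
vj [0.462 0.33  0.04 ]
b [0.457 0.213 0.04 ]
sc [0.459 0.107 0.03 ]
sb [0.477 0.005 0.04 ]
lc [0.572 0.059 0.03 ]
```

View pics/c1.png

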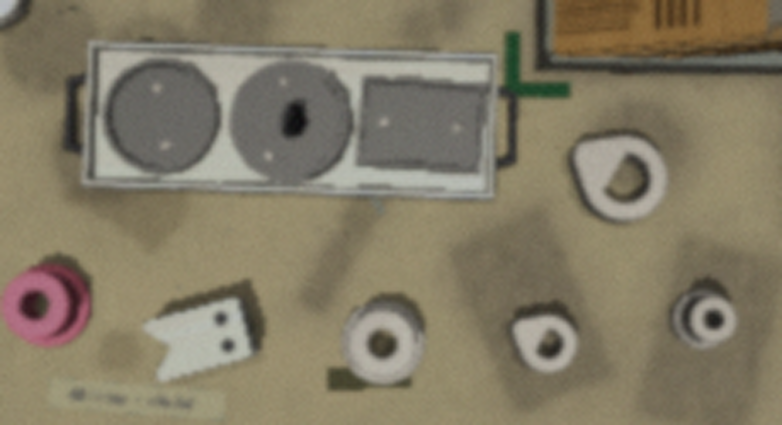

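Request:
{"api": "arm_command", "payload": {
  "commands": [
    {"x": -0.039, "y": -0.037, "z": -0.01, "wz": -10.5},
    {"x": -0.077, "y": -0.074, "z": -0.02, "wz": -21},
    {"x": -0.116, "y": -0.112, "z": -0.03, "wz": -31.5},
    {"x": -0.154, "y": -0.149, "z": -0.03, "wz": -42},
    {"x": -0.193, "y": -0.186, "z": -0.03, "wz": -52.5}
  ]
}}

```text
$.commands[0]: bad value
```

```bash
cat >> h.py <<'E'
def go(x,y,z,yaw):  # yaw = azimuth of tool x, deg; prints shift and turn in tool axes
    s=readout.state(); R=np.array(s['tcp_rot'])
    Rt=np.array([[np.cos(np.radians(yaw)),np.sin(np.radians(yaw)),0],[np.sin(np.radians(yaw)),-np.cos(np.radians(yaw)),0],[0,0,-1]])
    from scipy.spatial.transform import Rotation as Q
    print('go d',np.round(R.T@(np.array([x,y,z])-s['ee_pos']),4),'w',np.round(Q.from_matrix(R.T@Rt).as_rotvec(degrees=True),1))
E
python3 - <<'E'
from h import *
st(); go(.52,.15,.26,0); c=eyes.calibration('wrist'); print(np.round(c['R'],2).tolist())
E
```

```text
0.15 [ 0.2906 -0.5809  0.1979] [[0.447, -0.894, -0.001], [-0.894, -0.447, 0.001], [-0.001, -0.0, -1.0]] [ 0.5  0.1 -0.5] 0.0855 [ 1.04  0.63  0.04  1.52 -0.03  1.   -0.02]
go d [-0.5511 -0.5321 -0.0613] w [ -0.    0.1 -63.4]
[[0.45, -0.89, -0.0], [-0.86, -0.43, 0.27], [-0.25, -0.12, -0.96]]
```

Request:
{"api": "arm_command", "payload": {
  "commands": [
    {"x": -0.039, "y": -0.037, "z": -0.01, "wx": 0, "wy": 0, "wz": -10.5, "grip": 0.085},
    {"x": -0.077, "y": -0.074, "z": -0.02, "wx": 0, "wy": 0, "wz": -21, "grip": 0.085},
    {"x": -0.116, "y": -0.112, "z": -0.03, "wx": 0, "wy": 0, "wz": -31.5, "grip": 0.085},
    {"x": -0.154, "y": -0.149, "z": -0.03, "wx": 0, "wy": 0, "wz": -42, "grip": 0.085},
    {"x": -0.193, "y": -0.186, "z": -0.03, "wx": 0, "wy": 0, "wz": -52.5, "grip": 0.085}
  ],
  "squeeze": 60
}}

```text
time: 0.78
ee_pos: [0.3712, -0.3239, 0.2287]
tcp_rot: [[0.983, -0.184, 0.0], [-0.184, -0.983, -0.0], [0.0, 0.0, -1.0]]
force: [0.1, 0.7, 0.4]
width: 0.0851
```

```bash
python3 - <<'E'
from h import *
st(); go(.52,.15,.26,0); go(.54,.18,.26,0)
E
```

```text
0.775 [ 0.3712 -0.3239  0.2287] [[0.983, -0.184, 0.0], [-0.184, -0.983, -0.0], [0.0, 0.0, -1.0]] [0.1 0.7 0.4] 0.0851 [ 0.84  0.37 -0.24  1.9   0.11  0.88  0.36]
go d [ 0.0592 -0.4931 -0.0313] w [  0.   -0.  -10.6]
go d [ 0.0734 -0.5263 -0.0313] w [  0.   -0.  -10.6]
```

Request:
{"api": "arm_command", "payload": {
  "commands": [
    {"x": 0.008, "y": -0.058, "z": -0.01, "wx": 0, "wy": 0, "wz": -5, "grip": 0.085},
    {"x": 0.016, "y": -0.116, "z": -0.02, "wx": 0, "wy": 0, "wz": -10.6, "grip": 0.085},
    {"x": 0.024, "y": -0.174, "z": -0.03, "wx": 0, "wy": 0, "wz": -10.6, "grip": 0.085},
    {"x": 0.032, "y": -0.232, "z": -0.03, "wx": 0, "wy": 0, "wz": -10.6, "grip": 0.085},
    {"x": 0.04, "y": -0.29, "z": -0.03, "wx": 0, "wy": 0, "wz": -10.6, "grip": 0.085}
  ]
}}

```text
time: 1.4
ee_pos: [0.4655, -0.0468, 0.2588]
tcp_rot: [[1.0, -0.006, 0.001], [-0.006, -1.0, -0.0], [0.001, 0.0, -1.0]]
force: [1.0, -0.7, -0.3]
width: 0.0849
```

Request:
{"api": "arm_command", "payload": {
  "commands": [
    {"x": 0.019, "y": -0.056, "z": 0, "wx": 0, "wy": 0, "wz": 0, "grip": 0.085},
    {"x": 0.038, "y": -0.112, "z": 0, "wx": 0, "wy": 0, "wz": 0, "grip": 0.085},
    {"x": 0.057, "y": -0.168, "z": 0, "wx": 0, "wy": 0, "wz": 0, "grip": 0.085},
    {"x": 0.076, "y": -0.226, "z": 0, "wx": 0, "wy": 0, "wz": 0, "grip": 0.085},
    {"x": 0.076, "y": -0.226, "z": 0, "wx": 0, "wy": 0, "wz": 0, "grip": 0.085}
  ]
}}

```text
time: 2.02
ee_pos: [0.542, 0.1838, 0.2582]
tcp_rot: [[1.0, 0.003, -0.0], [0.003, -1.0, 0.004], [-0.0, -0.004, -1.0]]
force: [-1.0, -0.8, 0.3]
width: 0.0845
```

```bash
python3 - <<'E'
from h import *
import pickle
st(); pickle.dump(eyes.calibration('wrist'),open('w1.pkl','wb')); im=snap('wrist','w1')
E
```

```text
2.025 [0.542  0.1838 0.2582] [[1.0, 0.003, -0.0], [0.003, -1.0, 0.004], [-0.0, -0.004, -1.0]] [-1.  -0.8  0.3] 0.0845 [-0.09  0.48 -0.43  1.66  0.22  1.05 -0.58]
```

View pics/w1.png

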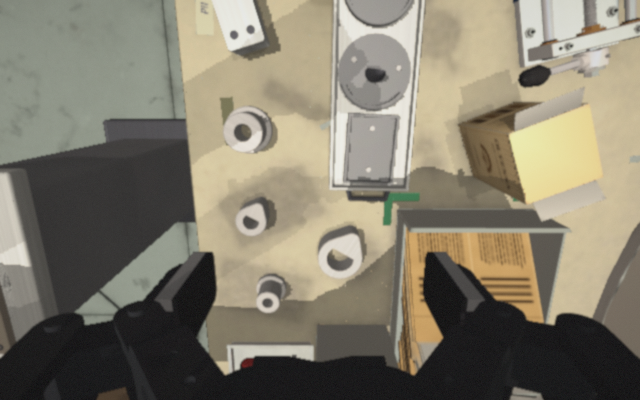

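```bash
python3 - <<'E'
from h import *
im=cv2.imread('pics/w1.png'); f=lambda a,s,:cv2.resize(a,None,fx=s,fy=s,interpolation=cv2.INTER_CUBIC)
a=f(im[0:190,325:430],3); b=f(im[0:285,205:375],2)
C=np.zeros((590,800,3),np.uint8); C[:570,:315]=a; C[:570,330:670]=b
cv2.imwrite('pics/c2.png',C)
E
```

```text
(no output)
```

View pics/c2.png

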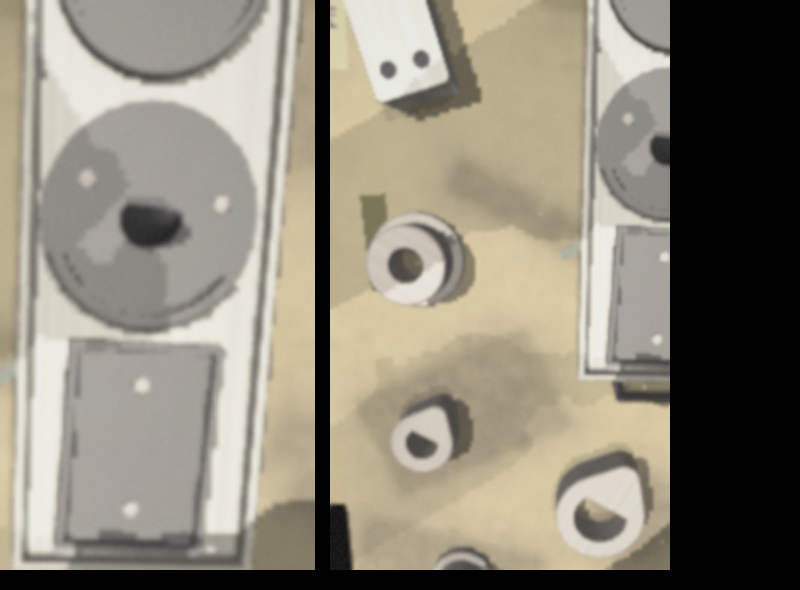

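```bash
python3 - <<'E'
from h import *
import pickle
c=pickle.load(open('w1.pkl','rb'))
L=lambda x,y:(325+x/3,y/3); Rr=lambda x,y:(205+(x-330)/2,y/2)
def p(n,uv,z): X=ray('wrist',uv,z,c); print(n,np.round(X,4))
p('post base',L(149,216),.007);p('base L',L(41,216),.007);p('base R',L(257,216),.007);p('base T',L(149,101),.007);p('base B',L(149,330),.007);p('post top',L(152,222),.041)
p('flatA',L(122,207),.04);p('flatB',L(180,210),.04)
p('curbL',L(63,257),.018);p('curbR',L(235,283),.018)
for k in[(70,340),(220,348),(200,548),(60,542)]: p('jn',L(*k),.014)
for k in[(142,385),(130,509)]: p('jn screws',L(*k),.007)
for k in[(87,177),(221,203)]: p('post screws',L(*k),.007)
p('bush',Rr(406,264),.04);p('pin',Rr(388,69),.04);p('pin',Rr(421,59),.04);p('vjBL',Rr(378,98),.04);p('vjBR',Rr(443,83),.04)
p('cam',Rr(602,511),.03);p('lobe',Rr(633,463),.03);p('fA',Rr(583,499),.03);p('fB',Rr(624,524),.03)
p('camL',Rr(558,511),.03);p('camB',Rr(600,556),.03)
t=lambda x,y:(205+x/3.4,140+y/3.4)
for n,k,z in[('round',(162,115),.014),('roundL',(107,115),.014),('roundR',(219,115),.014),('post',(291,121),.007),('bush',(382,341),.04),('cam',(628,178),.03)]: print('top',n,np.round(ray('top',t(*k),z),4))
go(.457,.213,.1,0)
E
```

```text
post base [0.6063 0.2789 0.007 ]
base L [0.565  0.2788 0.007 ]
base R [0.6475 0.2791 0.007 ]
base T [0.6044 0.3194 0.007 ]
base B [0.6082 0.2366 0.007 ]
post top [0.6024 0.2747 0.041 ]
flatA [0.5917 0.2797 0.04  ]
flatB [0.6122 0.2788 0.04  ]
curbL [0.573  0.2635 0.018 ]
curbR [0.6383 0.2544 0.018 ]
jn [0.5767 0.233  0.014 ]
jn [0.635  0.2302 0.014 ]
jn [0.6319 0.1504 0.014 ]
jn [0.5747 0.1527 0.014 ]
jn screws [0.6064 0.2153 0.007 ]
jn screws [0.6037 0.1651 0.007 ]
post screws [0.5822 0.2928 0.007 ]
post screws [0.6335 0.2837 0.007 ]
bush [0.4588 0.2136 0.04  ]
pin [0.4549 0.3128 0.04  ]
pin [0.4721 0.3176 0.04  ]
vjBL [0.4489 0.2989 0.04  ]
vjBR [0.483  0.3062 0.04  ]
cam [0.5707 0.0605 0.03  ]
lobe [0.5891 0.0926 0.03  ]
fA [0.5587 0.0686 0.03  ]
fB [0.5847 0.0516 0.03  ]
camL [0.5432 0.0604 0.03  ]
camB [0.5701 0.0293 0.03  ]
top round [0.6047 0.3642 0.014 ]
top roundL [0.604  0.4012 0.014 ]
top roundR [0.6054 0.3258 0.014 ]
top post [0.6032 0.2779 0.007 ]
top bush [0.4568 0.2127 0.04  ]
top cam [0.5665 0.0532 0.03  ]
go d [-0.0846 -0.033   0.1581] w [-0.   0.1 -0.1]
```

Request:
{"api": "arm_command", "payload": {
  "commands": [
    {"x": -0.028, "y": -0.01, "z": 0.03, "wx": 0, "wy": 0, "wz": 0, "grip": 0.085},
    {"x": -0.057, "y": -0.02, "z": 0.07, "wx": 0, "wy": 0, "wz": 0, "grip": 0.085},
    {"x": -0.084, "y": -0.03, "z": 0.11, "wx": 0, "wy": 0, "wz": 0, "grip": 0.085},
    {"x": -0.084, "y": -0.03, "z": 0.15, "wx": 0, "wy": 0, "wz": 0, "grip": 0.085},
    {"x": -0.084, "y": -0.03, "z": 0.158, "wx": 0, "wy": 0, "wz": 0, "grip": 0.085}
  ]
}}

```text
time: 2.7
ee_pos: [0.4569, 0.2049, 0.0989]
tcp_rot: [[1.0, -0.007, -0.004], [-0.007, -1.0, -0.003], [-0.004, 0.003, -1.0]]
force: [-0.4, -0.3, 0.0]
width: 0.085
```

```bash
python3 - <<'E'
from h import *
st(); go(.458,.213,.013,0)
E
```

```text
2.7 [0.4569 0.2049 0.0989] [[1.0, -0.007, -0.004], [-0.007, -1.0, -0.003], [-0.004, 0.003, -1.0]] [-0.4 -0.3  0. ] 0.085 [-0.24  0.59 -0.35  2.01  0.34  0.6  -0.83]
go d [ 0.0013 -0.0084  0.0859] w [ 0.2  0.2 -0.4]
```

Request:
{"api": "arm_command", "payload": {
  "commands": [
    {"x": 0.001, "y": -0.005, "z": 0.03, "wx": 0, "wy": 0, "wz": 0, "grip": 0.085},
    {"x": 0.001, "y": -0.005, "z": 0.06, "wx": 0, "wy": 0, "wz": 0, "grip": 0.085},
    {"x": 0.001, "y": -0.005, "z": 0.085, "wx": 0, "wy": 0, "wz": 0, "grip": 0.085},
    {"x": 0.001, "y": -0.005, "z": 0.085, "wx": 0, "wy": 0, "wz": 0, "grip": 0.085},
    {"x": 0.001, "y": -0.005, "z": 0.085, "wx": 0, "wy": 0, "wz": 0, "grip": 0.085}
  ]
}}

```text
time: 3.32
ee_pos: [0.4609, 0.2126, 0.0169]
tcp_rot: [[1.0, -0.007, 0.002], [-0.007, -1.0, 0.001], [0.002, -0.001, -1.0]]
force: [-0.8, 0.7, 0.3]
width: 0.085
```

Request:
{"api": "arm_command", "payload": {
  "commands": [
    {"x": 0, "y": 0, "z": 0.004, "wx": 0, "wy": 0, "wz": 0, "grip": 0.085},
    {"x": 0, "y": 0, "z": 0.004, "wx": 0, "wy": 0, "wz": 0, "grip": 0.03},
    {"x": 0, "y": 0, "z": 0.004, "wx": 0, "wy": 0, "wz": 0, "grip": 0.03},
    {"x": 0, "y": 0, "z": 0.004, "wx": 0, "wy": 0, "wz": 0, "grip": 0.03},
    {"x": 0, "y": 0, "z": 0.004, "wx": 0, "wy": 0, "wz": 0, "grip": 0.03}
  ],
  "squeeze": 60
}}

```text
time: 3.95
ee_pos: [0.4596, 0.2127, 0.0117]
tcp_rot: [[1.0, -0.006, 0.0], [-0.006, -1.0, 0.0], [0.0, -0.0, -1.0]]
force: [0.1, -0.6, 0.4]
width: 0.0302
```

Request:
{"api": "arm_command", "payload": {
  "commands": [
    {"x": 0, "y": 0, "z": 0, "wx": 0, "wy": 0, "wz": 0, "grip": 0.03},
    {"x": 0, "y": 0, "z": 0, "wx": 0, "wy": 0, "wz": 0, "grip": 0.03},
    {"x": 0, "y": 0, "z": -0.02, "wx": 0, "wy": 0, "wz": 0, "grip": 0.03},
    {"x": 0, "y": 0, "z": -0.05, "wx": 0, "wy": 0, "wz": 0, "grip": 0.03},
    {"x": 0, "y": 0, "z": -0.08, "wx": 0, "wy": 0, "wz": 0, "grip": 0.03}
  ]
}}

```text
time: 4.58
ee_pos: [0.4593, 0.2126, 0.0923]
tcp_rot: [[1.0, -0.006, -0.001], [-0.006, -1.0, -0.0], [-0.001, 0.0, -1.0]]
force: [0.0, 0.3, 0.5]
width: 0.03
```

```bash
python3 - <<'E'
from h import *
eyes.snapshot('wrist');eyes.snapshot('wrist'); st(); go(.606,.366,.1,0)
E
```

```text
4.675 [0.4614 0.2138 0.0942] [[1.0, -0.006, 0.005], [-0.006, -1.0, 0.003], [0.005, -0.003, -1.0]] [ 0.6 -0.2 -0.2] 0.03 [-0.25  0.6  -0.35  2.01  0.36  0.59 -0.85]
go d [ 0.1437 -0.1531 -0.0047] w [-0.1 -0.3 -0.3]
```

```bash
python3 - <<'E'
from h import *
a=snap('scene','s2'); b=snap('wrist','w2')
C=np.vstack([cv2.resize(a[130:280,220:460],(480,300)),cv2.resize(b,(480,300))])
cv2.imwrite('pics/c3.png',C[:,:,::-1])
E
```

```text
(no output)
```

View pics/c3.png

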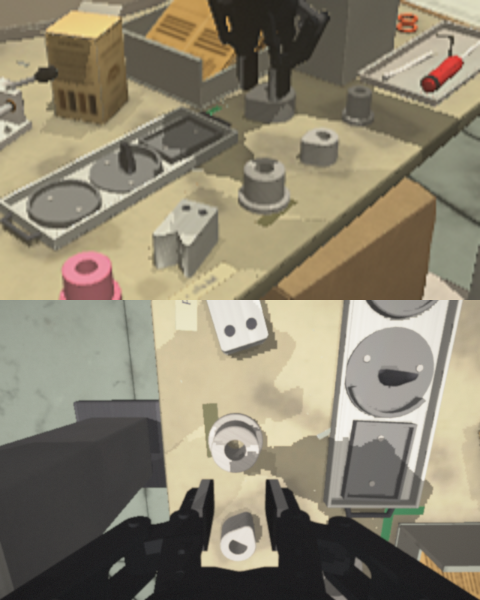

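```bash
python3 - <<'E'
from h import *
s=st()
print('scene tcp',proj('scene',s['ee_pos']),'wrist tcp',proj('wrist',s['ee_pos']),'top',proj('top',s['ee_pos']))
print('wrist bush', ray('wrist',(313,200),.04), proj('wrist',[.458,.213,.04]),proj('scene',[.458,.213,.04]))
a=snap('top','t3'); cv2.imwrite('pics/c4.png',cv2.resize(a[140:265,205:435],None,fx=3.4,fy=3.4)[:,:,::-1])
E
```

```text
4.775 [0.4598 0.2126 0.0918] [[1.0, -0.006, 0.001], [-0.006, -1.0, 0.0], [0.001, -0.0, -1.0]] [ 0.8  0.2 -0.3] 0.0304 [-0.25  0.6  -0.34  2.01  0.36  0.58 -0.85]
scene tcp [351.6921591  192.26089275] wrist tcp [317.13443128 228.72078006] top [316.98910953 239.47507276]
wrist bush [0.45680385 0.2130195  0.04      ] [314.78154663 200.0183605 ] [351.80677564 213.7912284 ]
```

View pics/c4.png

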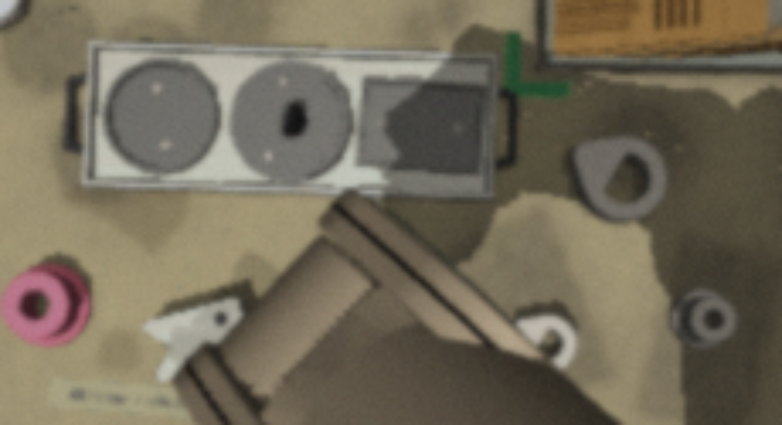

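```bash
python3 - <<'E'
from h import *
a=cv2.imread('pics/s2.png'); 
C=cv2.resize(a[110:240,300:420],None,fx=4.5,fy=4.5,interpolation=cv2.INTER_CUBIC)
for z in(.092,.102,.112,.122):
  for dx in(-.015,0,.015):
    p=proj('scene',[.46+dx,.2126,z]); cv2.circle(C,tuple(np.int32((p-[300,110])*4.5)),3,(0,0,255) if z<.1 else (0,255,0),-1)
cv2.imwrite('pics/c5.png',C)
E
```

```text
(no output)
```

View pics/c5.png

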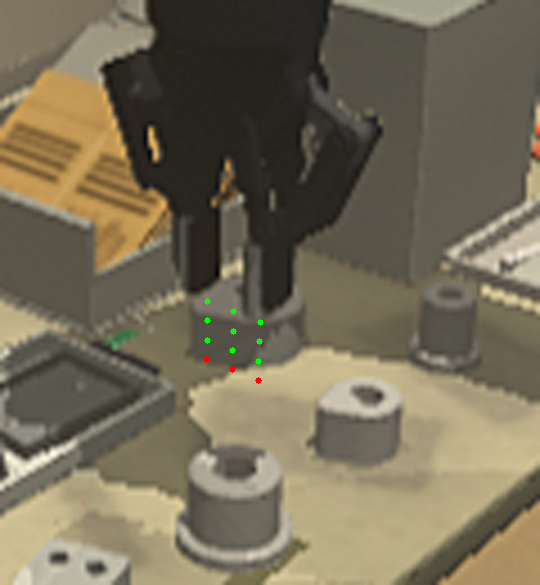

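Request:
{"api": "arm_command", "payload": {
  "commands": [
    {"x": 0, "y": 0, "z": 0, "wx": 0, "wy": 0, "wz": 0, "grip": 0.085},
    {"x": 0, "y": 0, "z": 0, "wx": 0, "wy": 0, "wz": 0, "grip": 0.085},
    {"x": 0, "y": 0, "z": 0, "wx": 0, "wy": 0, "wz": 0, "grip": 0.085},
    {"x": 0, "y": 0, "z": 0.03, "wx": 0, "wy": 0, "wz": 0, "grip": 0.085},
    {"x": 0, "y": 0, "z": 0.07, "wx": 0, "wy": 0, "wz": 0, "grip": 0.085}
  ]
}}

```text
time: 5.45
ee_pos: [0.4607, 0.2132, 0.0215]
tcp_rot: [[1.0, -0.006, 0.003], [-0.006, -1.0, 0.001], [0.003, -0.001, -1.0]]
force: [0.5, 0.3, -1.0]
width: 0.0853
```

Request:
{"api": "arm_command", "payload": {
  "commands": [
    {"x": 0, "y": 0, "z": 0.015, "wx": 0, "wy": 0, "wz": 0, "grip": 0.085},
    {"x": 0, "y": 0, "z": 0.022, "wx": 0, "wy": 0, "wz": 0, "grip": 0.085},
    {"x": 0, "y": 0, "z": 0.03, "wx": 0, "wy": 0, "wz": 0, "grip": 0.085},
    {"x": 0, "y": 0, "z": 0.03, "wx": 0, "wy": 0, "wz": 0, "grip": 0.085},
    {"x": 0, "y": 0, "z": 0.03, "wx": 0, "wy": 0, "wz": 0, "grip": 0.06}
  ]
}}

```text
time: 6.08
ee_pos: [0.46, 0.2129, -0.0078]
tcp_rot: [[1.0, -0.006, 0.001], [-0.006, -1.0, 0.001], [0.001, -0.001, -1.0]]
force: [-0.7, -0.7, 0.1]
width: 0.0697
```

Request:
{"api": "arm_command", "payload": {
  "commands": [
    {"x": 0, "y": 0, "z": 0, "wx": 0, "wy": 0, "wz": 0, "grip": 0.035},
    {"x": 0, "y": 0, "z": 0, "wx": 0, "wy": 0, "wz": 0, "grip": 0.035},
    {"x": 0, "y": 0, "z": 0, "wx": 0, "wy": 0, "wz": 0, "grip": 0.035},
    {"x": 0, "y": 0, "z": 0, "wx": 0, "wy": 0, "wz": 0, "grip": 0.035},
    {"x": 0, "y": 0, "z": 0, "wx": 0, "wy": 0, "wz": 0, "grip": 0.035}
  ]
}}

```text
time: 6.7
ee_pos: [0.4595, 0.2127, -0.0074]
tcp_rot: [[1.0, -0.006, 0.001], [-0.006, -1.0, -0.0], [0.001, 0.0, -1.0]]
force: [-1.9, -0.8, 9.5]
width: 0.041
```

```bash
python3 - <<'E'
from h import *
a=snap('scene','s6'); s=st()
cv2.imwrite('pics/c6.png',cv2.resize(a[130:250,290:420],None,fx=4.5,fy=4.5,interpolation=cv2.INTER_CUBIC)[:,:,::-1])
E
```

```text
6.75 [ 0.4595  0.2127 -0.0074] [[1.0, -0.006, 0.001], [-0.006, -1.0, -0.0], [0.001, 0.0, -1.0]] [-2.1 -1.4  8.8] 0.0409 [-0.34  0.77 -0.22  2.06  0.46  0.35 -0.94]
```

View pics/c6.png

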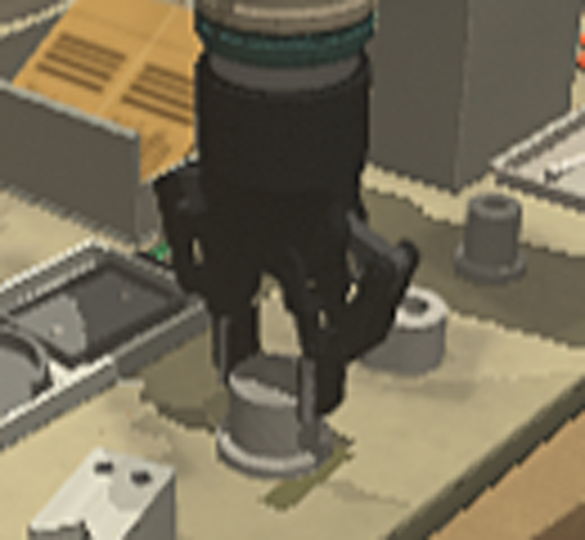

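Request:
{"api": "arm_command", "payload": {
  "commands": [
    {"x": 0, "y": 0, "z": -0.004, "wx": 0, "wy": 0, "wz": 0, "grip": 0.03},
    {"x": 0, "y": 0, "z": -0.01, "wx": 0, "wy": 0, "wz": 0, "grip": 0.03},
    {"x": 0, "y": 0, "z": -0.03, "wx": 0, "wy": 0, "wz": 0, "grip": 0.03},
    {"x": 0, "y": 0, "z": -0.06, "wx": 0, "wy": 0, "wz": 0, "grip": 0.03},
    {"x": 0, "y": 0, "z": -0.08, "wx": 0, "wy": 0, "wz": 0, "grip": 0.03}
  ],
  "squeeze": 80
}}

```text
time: 7.38
ee_pos: [0.4598, 0.2127, 0.0729]
tcp_rot: [[1.0, -0.006, 0.001], [-0.006, -1.0, 0.0], [0.001, -0.0, -1.0]]
force: [0.1, 0.1, -2.0]
width: 0.0402
```

Request:
{"api": "arm_command", "payload": {
  "commands": [
    {"x": 0, "y": 0, "z": 0, "wx": 0, "wy": 0, "wz": 0, "grip": 0.03},
    {"x": 0, "y": 0, "z": 0, "wx": 0, "wy": 0, "wz": 0, "grip": 0.03},
    {"x": 0, "y": 0, "z": 0, "wx": 0, "wy": 0, "wz": 0, "grip": 0.03},
    {"x": 0, "y": 0, "z": 0, "wx": 0, "wy": 0, "wz": 0, "grip": 0.03},
    {"x": 0, "y": 0, "z": 0, "wx": 0, "wy": 0, "wz": 0, "grip": 0.03}
  ]
}}

```text
time: 8.0
ee_pos: [0.4593, 0.2126, 0.0712]
tcp_rot: [[1.0, -0.006, -0.001], [-0.006, -1.0, -0.0], [-0.001, 0.0, -1.0]]
force: [0.2, -0.1, -2.1]
width: 0.0404
```

```bash
python3 - <<'E'
from h import *
s=st(); a=snap('scene','s7'); b=snap('wrist','w7')
C=np.hstack([cv2.resize(a[120:240,290:420],(433,400),interpolation=cv2.INTER_CUBIC),cv2.resize(b[100:350,200:430],(367,400),interpolation=cv2.INTER_CUBIC)])
cv2.imwrite('pics/c7.png',C[:,:,::-1]); go(.606,.366,.1,0)
E
```

```text
8.0 [0.4593 0.2126 0.0712] [[1.0, -0.006, -0.001], [-0.006, -1.0, -0.0], [-0.001, 0.0, -1.0]] [ 0.2 -0.1 -2.1] 0.0404 [-0.27  0.64 -0.33  2.02  0.38  0.54 -0.87]
go d [ 0.1457 -0.1541 -0.0287] w [ 0.   0.  -0.3]
```

View pics/c7.png

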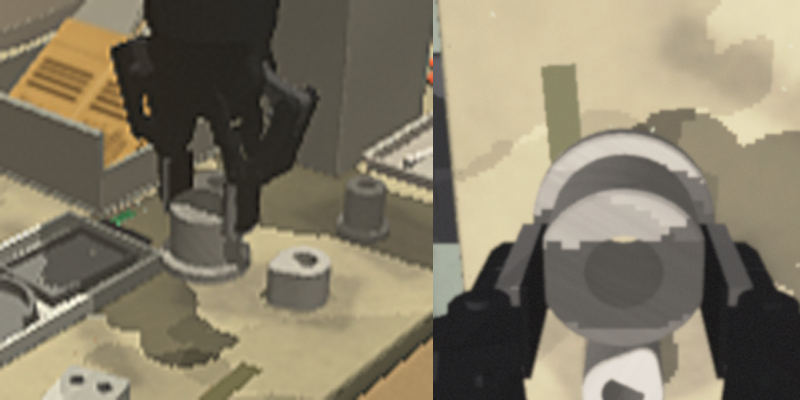

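Request:
{"api": "arm_command", "payload": {
  "commands": [
    {"x": 0.02, "y": -0.02, "z": -0.02, "wx": 0, "wy": 0, "wz": 0, "grip": 0.03},
    {"x": 0.055, "y": -0.058, "z": -0.03, "wx": 0, "wy": 0, "wz": 0, "grip": 0.03},
    {"x": 0.09, "y": -0.095, "z": -0.03, "wx": 0, "wy": 0, "wz": 0, "grip": 0.03},
    {"x": 0.125, "y": -0.132, "z": -0.03, "wx": 0, "wy": 0, "wz": 0, "grip": 0.03},
    {"x": 0.146, "y": -0.153, "z": -0.03, "wx": 0, "wy": 0, "wz": 0, "grip": 0.03}
  ]
}}

```text
time: 8.72
ee_pos: [0.6075, 0.3671, 0.1013]
tcp_rot: [[1.0, -0.005, 0.0], [-0.005, -1.0, 0.001], [0.0, -0.001, -1.0]]
force: [0.4, -0.3, -2.0]
width: 0.0403
```

Request:
{"api": "arm_command", "payload": {
  "commands": [
    {"x": 0, "y": 0, "z": 0, "wx": 0, "wy": 0, "wz": 0, "grip": 0.03},
    {"x": 0, "y": 0, "z": 0, "wx": 0, "wy": 0, "wz": 0, "grip": 0.03},
    {"x": 0, "y": 0, "z": 0, "wx": 0, "wy": 0, "wz": 0, "grip": 0.03},
    {"x": 0, "y": 0, "z": 0.015, "wx": 0, "wy": 0, "wz": 0, "grip": 0.03},
    {"x": 0, "y": 0, "z": 0.03, "wx": 0, "wy": 0, "wz": 0, "grip": 0.03}
  ]
}}

```text
time: 9.35
ee_pos: [0.6061, 0.3641, 0.0705]
tcp_rot: [[1.0, -0.006, -0.0], [-0.006, -1.0, -0.001], [-0.0, 0.001, -1.0]]
force: [-0.4, 0.6, -2.0]
width: 0.0402
```

```bash
python3 - <<'E'
from h import *
import pickle
s=st(); pickle.dump(eyes.calibration('wrist'),open('w8.pkl','wb')); b=snap('wrist','w8'); a=snap('scene','s8')
C=np.hstack([cv2.resize(a[130:270,210:360],None,fx=2.7,fy=2.7,interpolation=cv2.INTER_CUBIC),cv2.resize(b[90:370,220:420],None,fx=1.35,fy=1.35,interpolation=cv2.INTER_CUBIC)])
cv2.imwrite('pics/c8.png',C[:,:,::-1]); go(.606,.366,.04,0)
for uv,x in(((358.4,230),.43),((339.3,212),.487)):
    c=eyes.calibration('scene');K,R,t=[np.array(c[k]) for k in('mtx','R','t')]
    d=R.T@np.linalg.solve(K,[*uv,1]);o=-R.T@t; print('tip',np.round(o+d*(.223-o[1])/d[1],3))
E
```

```text
9.35 [0.6061 0.3641 0.0705] [[1.0, -0.006, -0.0], [-0.006, -1.0, -0.001], [-0.0, 0.001, -1.0]] [-0.4  0.6 -2. ] 0.0402 [-0.4   0.87 -0.35  1.44  0.34  0.9  -0.85]
go d [ 0.0015 -0.0029  0.0285] w [ 0.2  0.2 -0.3]
tip [0.432 0.223 0.016]
tip [0.484 0.223 0.038]
```

View pics/c8.png

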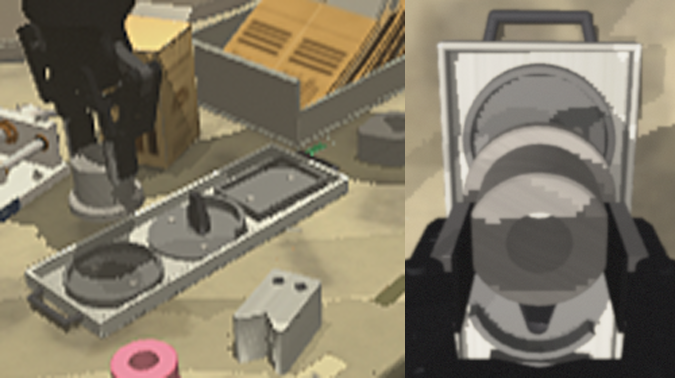

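```bash
python3 - <<'E'
from h import *
import pickle
c=pickle.load(open('w8.pkl','rb'))
print(ray('wrist',(320,139),.014,c), ray('wrist',(266,185),.014,c), ray('wrist',(374,185),.014,c))
# caddy far end outer rim and edges
for uv in((221,72),(399,72)): print(ray('wrist',(220+(uv[0]+220-405)/1.35 if 0 else uv[0],uv[1]),.02,c))
print('rim', ray('wrist',(220+(439-405)/1.35,90+43/1.35),.016,c), ray('wrist',(220+(641-405)/1.35,90+43/1.35),.016,c))
E
```

```text
[0.60795821 0.40472467 0.014     ] [0.57123622 0.3739281  0.014     ] [0.64438481 0.37355233 0.014     ]
[0.54823602 0.4460688  0.02      ]
[0.65592929 0.44549692 0.02      ]
rim [0.56018441 0.41611288 0.016     ] [0.65581841 0.41561199 0.016     ]
```

Request:
{"api": "arm_command", "payload": {
  "commands": [
    {"x": 0.001, "y": -0.002, "z": 0.02, "wx": 0, "wy": 0, "wz": 0, "grip": 0.03},
    {"x": 0.001, "y": -0.002, "z": 0.04, "wx": 0, "wy": 0, "wz": 0, "grip": 0.03},
    {"x": 0.001, "y": -0.002, "z": 0.055, "wx": 0, "wy": 0, "wz": 0, "grip": 0.03},
    {"x": 0.001, "y": -0.002, "z": 0.062, "wx": 0, "wy": 0, "wz": 0, "grip": 0.03},
    {"x": 0.001, "y": -0.002, "z": 0.065, "wx": 0, "wy": 0, "wz": 0, "grip": 0.03}
  ]
}}

```text
time: 10.07
ee_pos: [0.6074, 0.3668, 0.0061]
tcp_rot: [[1.0, -0.006, -0.0], [-0.006, -1.0, -0.0], [-0.0, 0.0, -1.0]]
force: [-0.4, -0.7, -1.8]
width: 0.04
```

Request:
{"api": "arm_command", "payload": {
  "commands": [
    {"x": 0, "y": 0, "z": 0.001, "wx": 0, "wy": 0, "wz": 0, "grip": 0.03},
    {"x": 0, "y": 0, "z": 0.002, "wx": 0, "wy": 0, "wz": 0, "grip": 0.03},
    {"x": 0, "y": 0, "z": 0.003, "wx": 0, "wy": 0, "wz": 0, "grip": 0.03},
    {"x": 0, "y": 0, "z": 0.004, "wx": 0, "wy": 0, "wz": 0, "grip": 0.03},
    {"x": 0, "y": 0, "z": 0.004, "wx": 0, "wy": 0, "wz": 0, "grip": 0.03}
  ]
}}

```text
time: 10.7
ee_pos: [0.6074, 0.3668, 0.0026]
tcp_rot: [[1.0, -0.006, -0.0], [-0.006, -1.0, -0.0], [-0.0, 0.0, -1.0]]
force: [0.7, -0.5, -2.4]
width: 0.04
```

Not in contact yet; go down in small steps.

Request:
{"api": "arm_command", "payload": {
  "commands": [
    {"x": 0, "y": 0, "z": 0.001, "wx": 0, "wy": 0, "wz": 0, "grip": 0.03},
    {"x": 0, "y": 0, "z": 0.002, "wx": 0, "wy": 0, "wz": 0, "grip": 0.03},
    {"x": 0, "y": 0, "z": 0.003, "wx": 0, "wy": 0, "wz": 0, "grip": 0.03},
    {"x": 0, "y": 0, "z": 0.004, "wx": 0, "wy": 0, "wz": 0, "grip": 0.03},
    {"x": 0, "y": 0, "z": 0.004, "wx": 0, "wy": 0, "wz": 0, "grip": 0.03}
  ]
}}

```text
time: 11.32
ee_pos: [0.6075, 0.3668, -0.0001]
tcp_rot: [[1.0, -0.006, 0.0], [-0.006, -1.0, -0.0], [0.0, 0.0, -1.0]]
force: [-2.9, -2.1, 5.1]
width: 0.04
```

Request:
{"api": "arm_command", "payload": {
  "commands": [
    {"x": 0, "y": 0, "z": 0, "wx": 0, "wy": 0, "wz": 0, "grip": 0.06},
    {"x": 0, "y": 0, "z": 0, "wx": 0, "wy": 0, "wz": 0, "grip": 0.06},
    {"x": 0, "y": 0, "z": 0, "wx": 0, "wy": 0, "wz": 0, "grip": 0.06},
    {"x": 0, "y": 0, "z": -0.02, "wx": 0, "wy": 0, "wz": 0, "grip": 0.06},
    {"x": 0, "y": 0, "z": -0.07, "wx": 0, "wy": 0, "wz": 0, "grip": 0.06}
  ]
}}

```text
time: 11.95
ee_pos: [0.6059, 0.3657, 0.0678]
tcp_rot: [[1.0, -0.005, -0.004], [-0.005, -1.0, -0.003], [-0.004, 0.003, -1.0]]
force: [-0.1, -0.0, 0.2]
width: 0.0597
```

Request:
{"api": "arm_command", "payload": {
  "commands": [
    {"x": -0.02, "y": 0.005, "z": -0.05, "wx": 0, "wy": 0, "wz": 0, "grip": 0.085},
    {"x": -0.05, "y": 0.015, "z": -0.08, "wx": 0, "wy": 0, "wz": 0, "grip": 0.085},
    {"x": -0.1, "y": 0.03, "z": -0.1, "wx": 0, "wy": 0, "wz": 0, "grip": 0.085},
    {"x": -0.13, "y": 0.06, "z": -0.1, "wx": 0, "wy": 0, "wz": 0, "grip": 0.085},
    {"x": -0.13, "y": 0.06, "z": -0.1, "wx": 0, "wy": 0, "wz": 0, "grip": 0.085}
  ]
}}

```text
time: 12.58
ee_pos: [0.4752, 0.3053, 0.1704]
tcp_rot: [[1.0, -0.006, 0.0], [-0.006, -1.0, -0.002], [0.0, 0.002, -1.0]]
force: [0.8, 0.0, -0.5]
width: 0.085
```

```bash
python3 - <<'E'
from h import *
import pickle
eyes.snapshot('top'); s=st(); pickle.dump(eyes.calibration('wrist'),open('w9.pkl','wb')); b=snap('wrist','w9')
cv2.imwrite('pics/c9.png',cv2.resize(b[0:300,170:520],None,fx=2,fy=2,interpolation=cv2.INTER_CUBIC)[:,:,::-1])
E
```

```text
12.625 [0.4772 0.3071 0.1704] [[1.0, -0.006, 0.002], [-0.006, -1.0, 0.0], [0.002, -0.0, -1.0]] [ 0.2 -0.   1.2] 0.085 [-0.36  0.57 -0.4   1.78  0.28  0.85 -0.9 ]
```

View pics/c9.png

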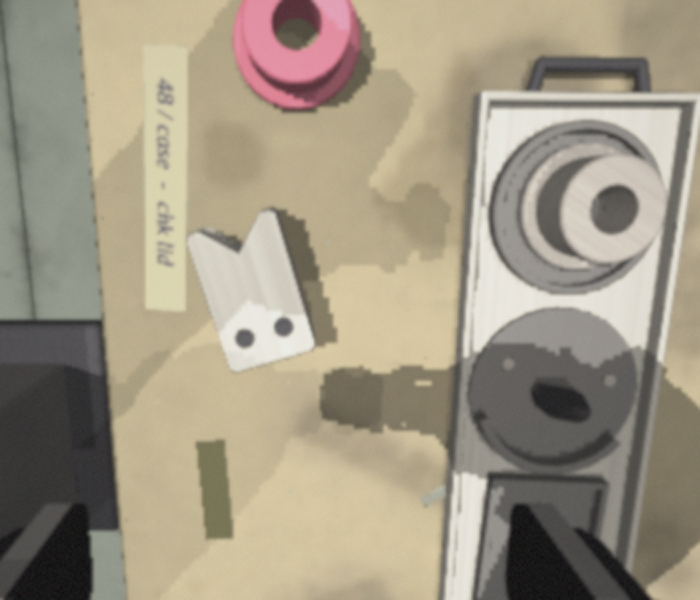

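```bash
python3 - <<'E'
from h import *
import pickle
c=pickle.load(open('w9.pkl','rb')); u=lambda x,y:(170+x/2,y/2)
P=lambda n,a,z:print(n,np.round(ray('wrist',u(*a),z,c),4))
for k in[(190,240),(270,212),(314,345),(238,370)]: P('vj',k,.04)
P('vj c',(253,292),.04)
P('curbL',(475,412),.018);P('curbR',(617,437),.018);P('base',(552,389),.007);P('s',(508,364),.007);P('s',(610,380),.007)
P('bush top',(613,208),.047);P('ring c',(578,207),.012)
P('jn',(488,475),.014);P('jn',(606,477),.014)
X=ray('wrist',u(253,292),.04,c); go(X[0],X[1],.08,18)
E
```

```text
vj [0.4328 0.3553 0.04  ]
vj [0.467  0.3666 0.04  ]
vj [0.4855 0.3095 0.04  ]
vj [0.4516 0.2983 0.04  ]
vj c [0.4591 0.3331 0.04  ]
curbL [0.5646 0.2709 0.018 ]
curbR [0.6354 0.2576 0.018 ]
base [0.6052 0.2793 0.007 ]
s [0.5822 0.2922 0.007 ]
s [0.6337 0.2838 0.007 ]
bush top [0.6081 0.3677 0.047 ]
ring c [0.6072 0.3673 0.012 ]
jn [0.5743 0.2362 0.014 ]
jn [0.6343 0.2347 0.014 ]
go d [-0.0195 -0.0247  0.0901] w [ -0.1  -0.2 -18.3]
```

Request:
{"api": "arm_command", "payload": {
  "commands": [
    {"x": -0.01, "y": -0.012, "z": 0.03, "wx": 0, "wy": 0, "wz": -9, "grip": 0.085},
    {"x": -0.019, "y": -0.023, "z": 0.06, "wx": 0, "wy": 0, "wz": -18, "grip": 0.085},
    {"x": -0.019, "y": -0.023, "z": 0.09, "wx": 0, "wy": 0, "wz": -18, "grip": 0.085},
    {"x": -0.019, "y": -0.023, "z": 0.09, "wx": 0, "wy": 0, "wz": -18, "grip": 0.085},
    {"x": -0.019, "y": -0.023, "z": 0.09, "wx": 0, "wy": 0, "wz": -18, "grip": 0.085}
  ]
}}

```text
time: 13.3
ee_pos: [0.4595, 0.3317, 0.0795]
tcp_rot: [[0.953, 0.303, 0.001], [0.303, -0.953, 0.001], [0.002, -0.001, -1.0]]
force: [-0.1, 0.1, 0.7]
width: 0.0851
```

```bash
python3 - <<'E'
from h import *
st(); go(.459,.331,-.004,18)
E
```

```text
13.3 [0.4595 0.3317 0.0795] [[0.953, 0.303, 0.001], [0.303, -0.953, 0.001], [0.002, -0.001, -1.0]] [-0.1  0.1  0.7] 0.0851 [-0.41  0.7  -0.42  1.86  0.43  0.68 -0.77]
go d [-0.0008  0.0006  0.0835] w [-0.1 -0.1 -0.4]
```

Request:
{"api": "arm_command", "payload": {
  "commands": [
    {"x": -0.001, "y": 0, "z": 0.03, "wx": 0, "wy": 0, "wz": 0, "grip": 0.085},
    {"x": -0.001, "y": 0, "z": 0.06, "wx": 0, "wy": 0, "wz": 0, "grip": 0.085},
    {"x": -0.001, "y": 0, "z": 0.08, "wx": 0, "wy": 0, "wz": 0, "grip": 0.085},
    {"x": -0.001, "y": 0, "z": 0.083, "wx": 0, "wy": 0, "wz": 0, "grip": 0.085},
    {"x": -0.001, "y": 0, "z": 0.083, "wx": 0, "wy": 0, "wz": 0, "grip": 0.06}
  ]
}}

```text
time: 13.92
ee_pos: [0.4583, 0.3312, -0.0032]
tcp_rot: [[0.953, 0.303, 0.002], [0.303, -0.953, 0.001], [0.002, -0.001, -1.0]]
force: [-0.1, 0.5, -0.1]
width: 0.0694
```

Request:
{"api": "arm_command", "payload": {
  "commands": [
    {"x": 0, "y": 0, "z": 0, "wx": 0, "wy": 0, "wz": 0, "grip": 0.028},
    {"x": 0, "y": 0, "z": 0, "wx": 0, "wy": 0, "wz": 0, "grip": 0.028},
    {"x": 0, "y": 0, "z": 0, "wx": 0, "wy": 0, "wz": 0, "grip": 0.028},
    {"x": 0, "y": 0, "z": 0, "wx": 0, "wy": 0, "wz": 0, "grip": 0.028},
    {"x": 0, "y": 0, "z": 0, "wx": 0, "wy": 0, "wz": 0, "grip": 0.028}
  ]
}}

```text
time: 14.55
ee_pos: [0.4582, 0.331, -0.0028]
tcp_rot: [[0.953, 0.303, 0.002], [0.303, -0.953, 0.001], [0.002, -0.001, -1.0]]
force: [0.2, -1.0, 6.1]
width: 0.0379
```

Request:
{"api": "arm_command", "payload": {
  "commands": [
    {"x": 0, "y": 0, "z": -0.01, "wx": 0, "wy": 0, "wz": 0, "grip": 0.028},
    {"x": 0, "y": 0, "z": -0.05, "wx": 0, "wy": 0, "wz": 0, "grip": 0.028},
    {"x": 0, "y": 0, "z": -0.1, "wx": 0, "wy": 0, "wz": 0, "grip": 0.028},
    {"x": 0.02, "y": 0.037, "z": -0.11, "wx": 0, "wy": 0, "wz": 6, "grip": 0.028},
    {"x": 0.043, "y": 0.08, "z": -0.11, "wx": 0, "wy": 0, "wz": 14, "grip": 0.028}
  ],
  "squeeze": 80
}}

```text
time: 15.18
ee_pos: [0.5235, 0.268, 0.108]
tcp_rot: [[0.998, 0.062, 0.003], [0.062, -0.998, 0.002], [0.003, -0.002, -1.0]]
force: [0.7, -0.2, -2.2]
width: 0.0374
```

```bash
python3 - <<'E'
from h import *
eyes.snapshot('top'); st(); go(.604,.19,.1,-2)
E
```

```text
15.225 [0.5302 0.2589 0.1069] [[0.999, 0.047, 0.007], [0.047, -0.999, -0.004], [0.006, 0.005, -1.0]] [ 5.3 -5.6 -1.6] 0.0378 [-0.27  0.68 -0.38  1.77  0.36  0.75 -0.79]
go d [0.0704 0.0723 0.0077] w [ 0.3 -0.4  4.7]
```

Request:
{"api": "arm_command", "payload": {
  "commands": [
    {"x": 0.025, "y": 0.028, "z": 0, "wx": 0, "wy": 0, "wz": 3, "grip": 0.028},
    {"x": 0.05, "y": 0.056, "z": 0, "wx": 0, "wy": 0, "wz": 6, "grip": 0.028},
    {"x": 0.075, "y": 0.083, "z": 0, "wx": 0, "wy": 0, "wz": 6, "grip": 0.028},
    {"x": 0.075, "y": 0.083, "z": 0, "wx": 0, "wy": 0, "wz": 6, "grip": 0.028},
    {"x": 0.075, "y": 0.083, "z": 0, "wx": 0, "wy": 0, "wz": 6, "grip": 0.028}
  ]
}}

```text
time: 15.85
ee_pos: [0.6018, 0.1898, 0.1057]
tcp_rot: [[0.999, -0.04, -0.001], [-0.04, -0.999, 0.001], [-0.001, -0.001, -1.0]]
force: [-0.1, -0.1, -2.0]
width: 0.0377
```

```bash
python3 - <<'E'
from h import *
import pickle
st(); pickle.dump(eyes.calibration('wrist'),open('w10.pkl','wb')); b=snap('wrist','w10')
cv2.imwrite('pics/c10.png',cv2.resize(b[0:300,180:460],None,fx=2,fy=2,interpolation=cv2.INTER_CUBIC)[:,:,::-1])
E
```

```text
15.85 [0.6018 0.1898 0.1057] [[0.999, -0.04, -0.001], [-0.04, -0.999, 0.001], [-0.001, -0.001, -1.0]] [-0.1 -0.1 -2. ] 0.0377 [-0.13  0.73 -0.37  1.65  0.34  0.82 -0.68]
```

View pics/c10.png

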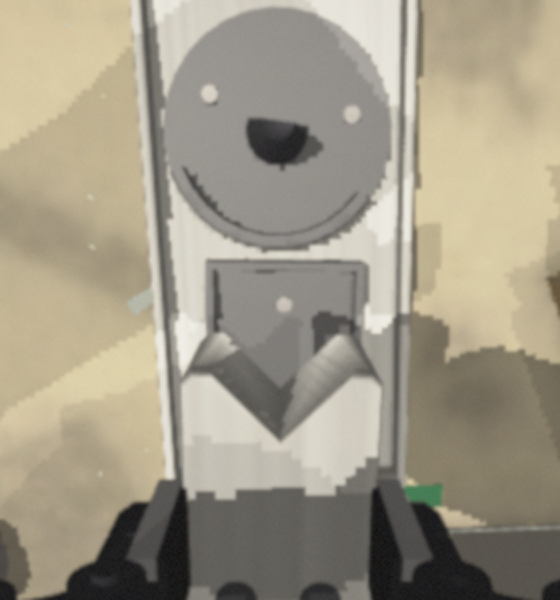

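```bash
python3 - <<'E'
from h import *
import pickle
c=pickle.load(open('w10.pkl','rb')); u=lambda x,y:(180+x/2,y/2)
for dz in(0,.012):
  cc={k:np.array(v) for k,v in c.items()}; o=-cc['R'].T@cc['t']+[0,0,dz]; cc['t']=-cc['R']@o
  P=lambda n,a,z:print(n,np.round(ray('wrist',u(*a),z,cc),4))
  print('dz',dz)
  P('nest TL',(207,262),.014);P('nest TR',(367,262),.014);P('screw',(284,305),.007)
  P('baseL',(166,128),.007);P('baseR',(390,128),.007);P('baseT',(278,8),.007);P('baseB',(278,248),.007)
  P('curbL',(185,165),.018);P('curbR',(358,192),.018);P('s1',(209,93),.007);P('s2',(351,114),.007)
  P('rimL',(150,200),.016);P('rimR',(412,200),.016)
  h=.1057+.0028+.04+dz
  P('jawL',(182,375),h);P('jawR',(380,383),h);P('jawV',(281,438),h)
E
```

```text
dz 0
nest TL [0.5779 0.2332 0.014 ]
nest TR [0.6377 0.2308 0.014 ]
screw [0.6061 0.2148 0.007 ]
baseL [0.5654 0.2814 0.007 ]
baseR [0.6472 0.2782 0.007 ]
baseT [0.6079 0.3193 0.007 ]
baseB [0.6046 0.2368 0.007 ]
curbL [0.5728 0.2679 0.018 ]
curbR [0.6341 0.2562 0.018 ]
s1 [0.5819 0.2926 0.007 ]
s2 [0.633  0.2835 0.007 ]
rimL [0.5589 0.2564 0.016 ]
rimR [0.6539 0.2526 0.016 ]
jawL [0.5858 0.2241 0.1485]
jawR [0.624  0.221  0.1485]
jawV [0.6044 0.2104 0.1485]
dz 0.012
nest TL [0.5766 0.2321 0.014 ]
nest TR [0.6391 0.2296 0.014 ]
screw [0.6061 0.2129 0.007 ]
baseL [0.5636 0.2825 0.007 ]
baseR [0.649  0.2791 0.007 ]
baseT [0.608 0.322 0.007]
baseB [0.6045 0.2358 0.007 ]
curbL [0.5713 0.2683 0.018 ]
curbR [0.6354 0.2561 0.018 ]
s1 [0.5808 0.2942 0.007 ]
s2 [0.6342 0.2847 0.007 ]
rimL [0.5568 0.2563 0.016 ]
rimR [0.656  0.2524 0.016 ]
jawL [0.5858 0.2241 0.1605]
jawR [0.624  0.221  0.1605]
jawV [0.6044 0.2104 0.1605]
```

Request:
{"api": "arm_command", "payload": {
  "commands": [
    {"x": 0.0025, "y": 0.002, "z": 0.02, "wx": 0, "wy": 0, "wz": 0, "grip": 0.028},
    {"x": 0.0025, "y": 0.002, "z": 0.05, "wx": 0, "wy": 0, "wz": 0, "grip": 0.028},
    {"x": 0.0025, "y": 0.002, "z": 0.075, "wx": 0, "wy": 0, "wz": 0, "grip": 0.028},
    {"x": 0.0025, "y": 0.002, "z": 0.09, "wx": 0, "wy": 0, "wz": 0, "grip": 0.028},
    {"x": 0.0025, "y": 0.002, "z": 0.096, "wx": 0, "wy": 0, "wz": 0, "grip": 0.028}
  ]
}}

```text
time: 16.52
ee_pos: [0.6042, 0.1872, 0.0082]
tcp_rot: [[0.999, -0.04, -0.002], [-0.04, -0.999, -0.001], [-0.002, 0.001, -1.0]]
force: [0.2, -0.2, -1.1]
width: 0.0376
```

Request:
{"api": "arm_command", "payload": {
  "commands": [
    {"x": 0, "y": 0, "z": 0, "wx": 0, "wy": 0, "wz": 0, "grip": 0.028},
    {"x": 0, "y": 0, "z": 0.001, "wx": 0, "wy": 0, "wz": 0, "grip": 0.028},
    {"x": 0, "y": 0, "z": 0.002, "wx": 0, "wy": 0, "wz": 0, "grip": 0.028},
    {"x": 0, "y": 0, "z": 0.003, "wx": 0, "wy": 0, "wz": 0, "grip": 0.028},
    {"x": 0, "y": 0, "z": 0.003, "wx": 0, "wy": 0, "wz": 0, "grip": 0.028}
  ]
}}

```text
time: 17.15
ee_pos: [0.6052, 0.187, 0.0067]
tcp_rot: [[0.999, -0.041, 0.0], [-0.041, -0.999, -0.0], [0.0, 0.0, -1.0]]
force: [1.0, -0.6, -1.0]
width: 0.0373
```

Request:
{"api": "arm_command", "payload": {
  "commands": [
    {"x": 0, "y": 0, "z": 0.001, "wx": 0, "wy": 0, "wz": 0, "grip": 0.028},
    {"x": 0, "y": 0, "z": 0.002, "wx": 0, "wy": 0, "wz": 0, "grip": 0.028},
    {"x": 0, "y": 0, "z": 0.003, "wx": 0, "wy": 0, "wz": 0, "grip": 0.028},
    {"x": 0, "y": 0, "z": 0.004, "wx": 0, "wy": 0, "wz": 0, "grip": 0.028},
    {"x": 0, "y": 0, "z": 0.004, "wx": 0, "wy": 0, "wz": 0, "grip": 0.028}
  ]
}}

```text
time: 17.77
ee_pos: [0.6051, 0.187, 0.0042]
tcp_rot: [[0.999, -0.041, 0.0], [-0.041, -0.999, -0.001], [0.0, 0.001, -1.0]]
force: [-2.9, -1.6, 10.5]
width: 0.0375
```

Request:
{"api": "arm_command", "payload": {
  "commands": [
    {"x": 0, "y": 0, "z": 0, "wx": 0, "wy": 0, "wz": 0, "grip": 0.056},
    {"x": 0, "y": 0, "z": 0, "wx": 0, "wy": 0, "wz": 0, "grip": 0.056},
    {"x": 0, "y": 0, "z": 0, "wx": 0, "wy": 0, "wz": 0, "grip": 0.056},
    {"x": 0, "y": 0, "z": -0.02, "wx": 0, "wy": 0, "wz": 0, "grip": 0.056},
    {"x": 0, "y": 0, "z": -0.07, "wx": 0, "wy": 0, "wz": 0, "grip": 0.056}
  ]
}}

```text
time: 18.4
ee_pos: [0.6034, 0.1865, 0.0722]
tcp_rot: [[0.999, -0.04, -0.004], [-0.04, -0.999, -0.001], [-0.004, 0.002, -1.0]]
force: [1.2, 0.8, 0.8]
width: 0.0559
```

Request:
{"api": "arm_command", "payload": {
  "commands": [
    {"x": 0, "y": 0, "z": -0.05, "wx": 0, "wy": 0, "wz": 0, "grip": 0.085},
    {"x": -0.01, "y": 0.05, "z": -0.08, "wx": 0, "wy": 0, "wz": 0, "grip": 0.085},
    {"x": -0.02, "y": 0.105, "z": -0.1, "wx": 0, "wy": 0, "wz": 0, "grip": 0.085},
    {"x": -0.03, "y": 0.158, "z": -0.1, "wx": 0, "wy": 0, "wz": 0, "grip": 0.085},
    {"x": -0.03, "y": 0.158, "z": -0.1, "wx": 0, "wy": 0, "wz": 0, "grip": 0.085}
  ]
}}

```text
time: 19.02
ee_pos: [0.5681, 0.0239, 0.174]
tcp_rot: [[0.999, -0.049, 0.0], [-0.049, -0.999, -0.004], [0.001, 0.004, -1.0]]
force: [-0.5, 0.5, 0.4]
width: 0.0848
```

```bash
python3 - <<'E'
from h import *
import pickle
eyes.snapshot('top'); st(); pickle.dump(eyes.calibration('wrist'),open('w11.pkl','wb')); b=snap('wrist','w11')
cv2.imwrite('pics/c11.png',cv2.resize(b[0:280,150:500],None,fx=2,fy=2,interpolation=cv2.INTER_CUBIC)[:,:,::-1])
E
```

```text
19.075 [0.5688 0.0278 0.174 ] [[0.999, -0.045, 0.001], [-0.045, -0.999, -0.001], [0.001, 0.001, -1.0]] [-0.4  0.4  0.9] 0.0849 [ 0.18  0.57 -0.42  1.77  0.3   0.87 -0.43]
```

View pics/c11.png

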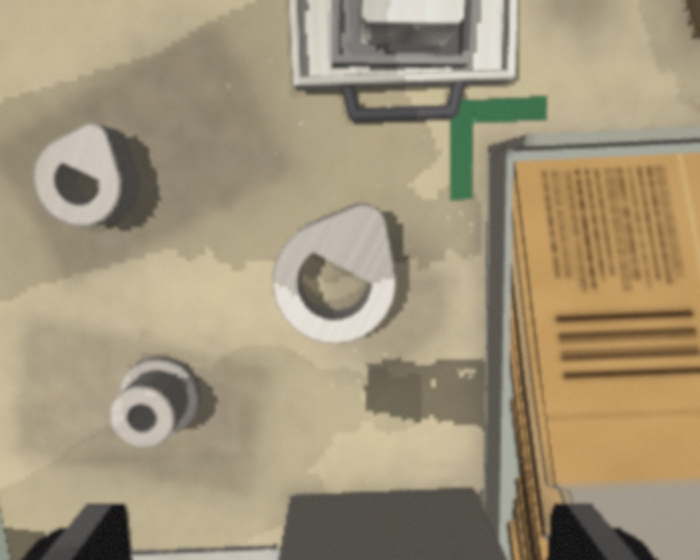

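```bash
python3 - <<'E'
from h import *
import pickle
c=pickle.load(open('w11.pkl','rb')); u=lambda x,y:(150+x/2,y/2)
for dz in(0,.01):
  cc={k:np.array(v) for k,v in c.items()}; o=-cc['R'].T@cc['t']+[0,0,dz]; cc['t']=-cc['R']@o
  P=lambda n,a,z:print(n,np.round(ray('wrist',u(*a),z,cc),4))
  P('c',(335,283),.03);P('L',(274,283),.03);P('R',(396,283),.03);P('B',(335,343),.03);P('lobe',(372,207),.03);P('fA',(314,253),.03);P('fB',(369,279),.03); P('tray',(490,300),.05)
X=ray('wrist',u(335,283),.03,cc); go(X[0],X[1],.09,-28.5)
E
```

```text
c [0.5699 0.0557 0.03  ]
L [0.5424 0.0569 0.03  ]
R [0.5974 0.0544 0.03  ]
B [0.5686 0.0281 0.03  ]
lobe [0.5876 0.0881 0.03  ]
fA [0.5611 0.0694 0.03  ]
fB [0.5853 0.0568 0.03  ]
tray [0.6356 0.048  0.05  ]
c [0.5698 0.0544 0.03  ]
L [0.5414 0.0557 0.03  ]
R [0.5981 0.0531 0.03  ]
B [0.5685 0.0259 0.03  ]
lobe [0.5881 0.0878 0.03  ]
fA [0.5608 0.0686 0.03  ]
fB [0.5856 0.0555 0.03  ]
tray [0.6378 0.0464 0.05  ]
go d [-0.0005 -0.0241  0.0839] w [-0.1 -0.1 26.1]
```

Request:
{"api": "arm_command", "payload": {
  "commands": [
    {"x": 0, "y": -0.012, "z": 0.02, "wx": 0, "wy": 0, "wz": 10, "grip": 0.074},
    {"x": 0, "y": -0.025, "z": 0.05, "wx": 0, "wy": 0, "wz": 20, "grip": 0.074},
    {"x": 0, "y": -0.025, "z": 0.075, "wx": 0, "wy": 0, "wz": 26, "grip": 0.074},
    {"x": 0, "y": -0.025, "z": 0.085, "wx": 0, "wy": 0, "wz": 26, "grip": 0.074},
    {"x": 0, "y": -0.025, "z": 0.085, "wx": 0, "wy": 0, "wz": 26, "grip": 0.074}
  ]
}}

```text
time: 19.75
ee_pos: [0.5697, 0.0566, 0.0875]
tcp_rot: [[0.882, -0.472, -0.001], [-0.472, -0.882, 0.001], [-0.001, -0.0, -1.0]]
force: [0.7, -0.7, -0.1]
width: 0.0741
```

```bash
python3 - <<'E'
from h import *
eyes.snapshot('top'); eyes.snapshot('top'); st(); go(.57,.055,-.01,-28.5)
E
```

```text
19.85 [0.5705 0.056  0.0885] [[0.881, -0.473, 0.002], [-0.473, -0.881, 0.001], [0.001, -0.001, -1.0]] [0.  0.2 0.4] 0.0739 [ 0.02  0.67 -0.25  1.83  0.26  0.67 -0.88]
go d [-0.0001  0.0013  0.0985] w [-0.1 -0.1  0.3]
```

Request:
{"api": "arm_command", "payload": {
  "commands": [
    {"x": 0, "y": 0.001, "z": 0.03, "wx": 0, "wy": 0, "wz": 0, "grip": 0.074},
    {"x": 0, "y": 0.001, "z": 0.06, "wx": 0, "wy": 0, "wz": 0, "grip": 0.074},
    {"x": 0, "y": 0.001, "z": 0.08, "wx": 0, "wy": 0, "wz": 0, "grip": 0.074},
    {"x": 0, "y": 0.001, "z": 0.09, "wx": 0, "wy": 0, "wz": 0, "grip": 0.074},
    {"x": 0, "y": 0.001, "z": 0.098, "wx": 0, "wy": 0, "wz": 0, "grip": 0.074}
  ]
}}

```text
time: 20.48
ee_pos: [0.5702, 0.0546, -0.0099]
tcp_rot: [[0.88, -0.474, 0.002], [-0.474, -0.88, 0.0], [0.001, -0.001, -1.0]]
force: [0.3, 0.6, -0.3]
width: 0.0739
```

Request:
{"api": "arm_command", "payload": {
  "commands": [
    {"x": 0, "y": 0, "z": 0, "wx": 0, "wy": 0, "wz": 0, "grip": 0.045},
    {"x": 0, "y": 0, "z": 0, "wx": 0, "wy": 0, "wz": 0, "grip": 0.045},
    {"x": 0, "y": 0, "z": 0, "wx": 0, "wy": 0, "wz": 0, "grip": 0.045},
    {"x": 0, "y": 0, "z": 0, "wx": 0, "wy": 0, "wz": 0, "grip": 0.045},
    {"x": 0, "y": 0, "z": 0, "wx": 0, "wy": 0, "wz": 0, "grip": 0.045}
  ]
}}

```text
time: 21.1
ee_pos: [0.5694, 0.0546, -0.0089]
tcp_rot: [[0.88, -0.475, 0.001], [-0.475, -0.88, -0.0], [0.001, -0.0, -1.0]]
force: [-2.4, -0.4, 6.9]
width: 0.0503
```

Request:
{"api": "arm_command", "payload": {
  "commands": [
    {"x": 0, "y": 0, "z": -0.01, "wx": 0, "wy": 0, "wz": 0, "grip": 0.04},
    {"x": 0, "y": 0, "z": -0.05, "wx": 0, "wy": 0, "wz": 0, "grip": 0.04},
    {"x": 0, "y": 0, "z": -0.1, "wx": 0, "wy": 0, "wz": 0, "grip": 0.04},
    {"x": 0, "y": 0, "z": -0.12, "wx": 0, "wy": 0, "wz": -9, "grip": 0.04},
    {"x": 0, "y": 0, "z": -0.12, "wx": 0, "wy": 0, "wz": -18.5, "grip": 0.04}
  ],
  "squeeze": 90
}}

```text
time: 21.72
ee_pos: [0.5712, 0.0547, 0.1128]
tcp_rot: [[0.986, -0.165, 0.006], [-0.165, -0.986, 0.0], [0.006, -0.001, -1.0]]
force: [-0.4, 1.1, -1.4]
width: 0.0501
```

```bash
python3 - <<'E'
from h import *
eyes.snapshot('top'); eyes.snapshot('top'); st(); go(.606,.279,.11,-10)
E
```

```text
21.825 [0.5697 0.0543 0.1108] [[0.985, -0.171, 0.002], [-0.171, -0.985, 0.0], [0.002, -0.001, -1.0]] [-0.3  0.8 -1.6] 0.0497 [ 0.09  0.65 -0.36  1.82  0.33  0.73 -0.63]
go d [-0.0025 -0.2276  0.001 ] w [-0.  -0.1  0.2]
```

Request:
{"api": "arm_command", "payload": {
  "commands": [
    {"x": 0, "y": -0.05, "z": 0, "wx": 0, "wy": 0, "wz": 0, "grip": 0.04},
    {"x": -0.001, "y": -0.1, "z": 0, "wx": 0, "wy": 0, "wz": 0, "grip": 0.04},
    {"x": -0.002, "y": -0.15, "z": 0, "wx": 0, "wy": 0, "wz": 0, "grip": 0.04},
    {"x": -0.0025, "y": -0.2, "z": 0, "wx": 0, "wy": 0, "wz": 0, "grip": 0.04},
    {"x": -0.0025, "y": -0.2275, "z": 0, "wx": 0, "wy": 0, "wz": 0, "grip": 0.04}
  ]
}}

```text
time: 22.45
ee_pos: [0.6048, 0.2833, 0.1096]
tcp_rot: [[0.985, -0.171, -0.001], [-0.171, -0.985, 0.002], [-0.001, -0.002, -1.0]]
force: [-0.1, -0.9, -2.1]
width: 0.0502
```

Request:
{"api": "arm_command", "payload": {
  "commands": [
    {"x": 0, "y": 0, "z": 0, "wx": 0, "wy": 0, "wz": 0, "grip": 0.04},
    {"x": 0, "y": 0, "z": 0, "wx": 0, "wy": 0, "wz": 0, "grip": 0.04},
    {"x": 0, "y": 0, "z": 0.02, "wx": 0, "wy": 0, "wz": 0, "grip": 0.04},
    {"x": 0, "y": 0, "z": 0.03, "wx": 0, "wy": 0, "wz": 0, "grip": 0.04},
    {"x": 0, "y": 0, "z": 0.03, "wx": 0, "wy": 0, "wz": 0, "grip": 0.04}
  ]
}}

```text
time: 23.08
ee_pos: [0.6046, 0.2778, 0.0778]
tcp_rot: [[0.985, -0.172, -0.003], [-0.172, -0.985, -0.002], [-0.003, 0.002, -1.0]]
force: [0.5, 0.5, -1.3]
width: 0.0496
```

```bash
python3 - <<'E'
from h import *
import pickle
st(); pickle.dump(eyes.calibration('wrist'),open('w12.pkl','wb')); b=snap('wrist','w12')
cv2.imwrite('pics/c12.png',cv2.resize(b[60:340,190:450],None,fx=2.1,fy=2.1,interpolation=cv2.INTER_CUBIC)[:,:,::-1])
E
```

```text
23.075 [0.6046 0.2778 0.0778] [[0.985, -0.172, -0.003], [-0.172, -0.985, -0.002], [-0.003, 0.002, -1.0]] [ 0.5  0.5 -1.3] 0.0496 [-0.29  0.81 -0.33  1.56  0.32  0.83 -0.91]
```

View pics/c12.png

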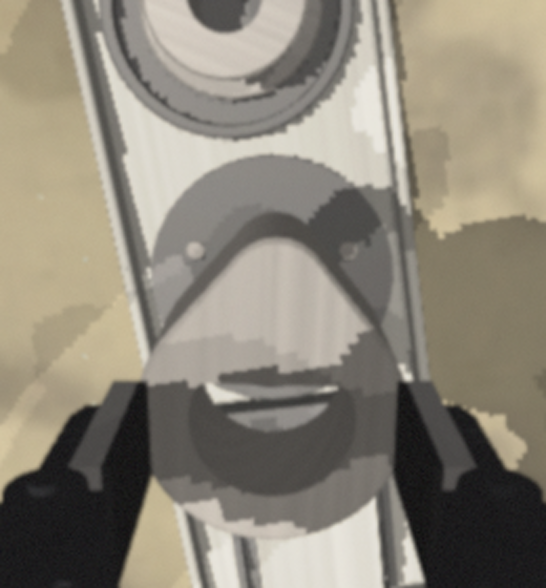

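```bash
python3 - <<'E'
from h import *
import pickle
c=pickle.load(open('w12.pkl','rb')); u=lambda x,y:(190+x/2.1,60+y/2.1)
yv=np.array([.172,.985])
for dz in(0,.008,.014):
  cc={k:np.array(v) for k,v in c.items()}; o=-cc['R'].T@cc['t']+[0,0,dz]; cc['t']=-cc['R']@o
  P=lambda a,z:ray('wrist',u(*a),z,cc)[:2]
  h=.0778+.0089+.03
  h+=dz
  print(dz,'nest c',np.round(P((271,155),.007)-.042*yv,4),'from screws',np.round((P((195,250),.007)+P((348,250),.007))/2-.0105*yv,4),np.linalg.norm(P((195,250),.007)-P((348,250),.007)).round(4),
   'cam c',np.round(P((271,538),h)+.028*yv,4),'lobe',np.round(P((271,238),h)-.038*yv,4),'flat',np.round(P((271,388),h)-.008*yv,4),'w',np.linalg.norm(P((148,410),h)-P((395,410),h)).round(4))
E
```

```text
0 nest c [0.6057 0.2781] from screws [0.6057 0.2775] 0.0521 cam c [0.6063 0.2794] lobe [0.6061 0.2783] flat [0.606  0.2778] w 0.0495
0.008 nest c [0.6055 0.2773] from screws [0.6054 0.2757] 0.0538 cam c [0.6063 0.2794] lobe [0.6061 0.2783] flat [0.606  0.2778] w 0.0495
0.014 nest c [0.6054 0.2767] from screws [0.6051 0.2743] 0.0551 cam c [0.6063 0.2794] lobe [0.6061 0.2783] flat [0.606  0.2778] w 0.0495
```

Request:
{"api": "arm_command", "payload": {
  "commands": [
    {"x": 0, "y": 0.001, "z": 0.02, "wx": 0, "wy": 0, "wz": 0, "grip": 0.04},
    {"x": 0, "y": 0.001, "z": 0.036, "wx": 0, "wy": 0, "wz": 0, "grip": 0.04},
    {"x": 0, "y": 0.001, "z": 0.044, "wx": 0, "wy": 0, "wz": 0, "grip": 0.04},
    {"x": 0, "y": 0.001, "z": 0.05, "wx": 0, "wy": 0, "wz": 0, "grip": 0.04},
    {"x": 0, "y": 0.001, "z": 0.055, "wx": 0, "wy": 0, "wz": 0, "grip": 0.04}
  ]
}}

```text
time: 23.75
ee_pos: [0.6057, 0.2784, 0.0244]
tcp_rot: [[0.985, -0.171, 0.0], [-0.171, -0.985, 0.0], [0.0, -0.0, -1.0]]
force: [-0.5, -0.5, -1.8]
width: 0.05
```

Below the post's top with no contact. Continue down.

Request:
{"api": "arm_command", "payload": {
  "commands": [
    {"x": 0, "y": 0, "z": 0.005, "wx": 0, "wy": 0, "wz": 0, "grip": 0.04},
    {"x": 0, "y": 0, "z": 0.01, "wx": 0, "wy": 0, "wz": 0, "grip": 0.04},
    {"x": 0, "y": 0, "z": 0.015, "wx": 0, "wy": 0, "wz": 0, "grip": 0.04},
    {"x": 0, "y": 0, "z": 0.02, "wx": 0, "wy": 0, "wz": 0, "grip": 0.04},
    {"x": 0, "y": 0, "z": 0.023, "wx": 0, "wy": 0, "wz": 0, "grip": 0.04}
  ]
}}

```text
time: 24.38
ee_pos: [0.6054, 0.278, 0.0013]
tcp_rot: [[0.985, -0.171, -0.0], [-0.171, -0.985, -0.0], [-0.0, 0.0, -1.0]]
force: [0.1, 0.5, -1.8]
width: 0.0501
```

Request:
{"api": "arm_command", "payload": {
  "commands": [
    {"x": 0, "y": 0, "z": 0.001, "wx": 0, "wy": 0, "wz": 0, "grip": 0.04},
    {"x": 0, "y": 0, "z": 0.002, "wx": 0, "wy": 0, "wz": 0, "grip": 0.04},
    {"x": 0, "y": 0, "z": 0.003, "wx": 0, "wy": 0, "wz": 0, "grip": 0.04},
    {"x": 0, "y": 0, "z": 0.004, "wx": 0, "wy": 0, "wz": 0, "grip": 0.04},
    {"x": 0, "y": 0, "z": 0.004, "wx": 0, "wy": 0, "wz": 0, "grip": 0.04}
  ]
}}

```text
time: 25.0
ee_pos: [0.6056, 0.2781, -0.0016]
tcp_rot: [[0.985, -0.171, 0.0], [-0.171, -0.985, -0.0], [0.0, 0.0, -1.0]]
force: [-0.6, -1.8, 4.2]
width: 0.05
```

Request:
{"api": "arm_command", "payload": {
  "commands": [
    {"x": 0, "y": 0, "z": 0, "wx": 0, "wy": 0, "wz": 0, "grip": 0.064},
    {"x": 0, "y": 0, "z": 0, "wx": 0, "wy": 0, "wz": 0, "grip": 0.064},
    {"x": 0, "y": 0, "z": 0, "wx": 0, "wy": 0, "wz": 0, "grip": 0.064},
    {"x": 0, "y": 0, "z": -0.01, "wx": 0, "wy": 0, "wz": 0, "grip": 0.064},
    {"x": 0, "y": 0, "z": -0.05, "wx": 0, "wy": 0, "wz": 0, "grip": 0.064}
  ]
}}

```text
time: 25.62
ee_pos: [0.6037, 0.2771, 0.0463]
tcp_rot: [[0.985, -0.17, -0.004], [-0.17, -0.985, -0.002], [-0.004, 0.003, -1.0]]
force: [0.2, 1.1, 0.2]
width: 0.064
```

Request:
{"api": "arm_command", "payload": {
  "commands": [
    {"x": 0, "y": 0.02, "z": -0.06, "wx": 0, "wy": 0, "wz": 0, "grip": 0.075},
    {"x": 0, "y": 0.07, "z": -0.12, "wx": 0, "wy": 0, "wz": 0, "grip": 0.085},
    {"x": 0, "y": 0.12, "z": -0.15, "wx": 0, "wy": 0, "wz": 0, "grip": 0.085},
    {"x": 0, "y": 0.12, "z": -0.15, "wx": 0, "wy": 0, "wz": 0, "grip": 0.085},
    {"x": 0, "y": 0.12, "z": -0.15, "wx": 0, "wy": 0, "wz": 0, "grip": 0.085}
  ]
}}

```text
time: 26.25
ee_pos: [0.5854, 0.1597, 0.1985]
tcp_rot: [[0.985, -0.172, 0.002], [-0.172, -0.985, 0.001], [0.001, -0.001, -1.0]]
force: [0.5, 0.1, 0.9]
width: 0.0849
```

```bash
python3 - <<'E'
from h import *
import pickle
eyes.snapshot('top'); st(); b=snap('wrist','w13'); a=snap('scene','s13')
C=np.hstack([cv2.resize(b[0:300,200:420],None,fx=1.9,fy=1.9,interpolation=cv2.INTER_CUBIC),cv2.resize(a[150:280,200:420],(380,570),interpolation=cv2.INTER_CUBIC) if 0 else np.vstack([cv2.resize(a[150:280,200:420],(380,225),interpolation=cv2.INTER_CUBIC),np.zeros((345,380,3),np.uint8)])])
cv2.imwrite('pics/c13.png',C[:,:,::-1])
E
```

```text
26.3 [0.5847 0.161  0.1975] [[0.985, -0.17, -0.0], [-0.17, -0.985, 0.001], [-0.0, -0.001, -1.0]] [ 1.1  0.5 -0.2] 0.0853 [-0.07  0.59 -0.39  1.64  0.26  0.97 -0.72]
```

View pics/c13.png

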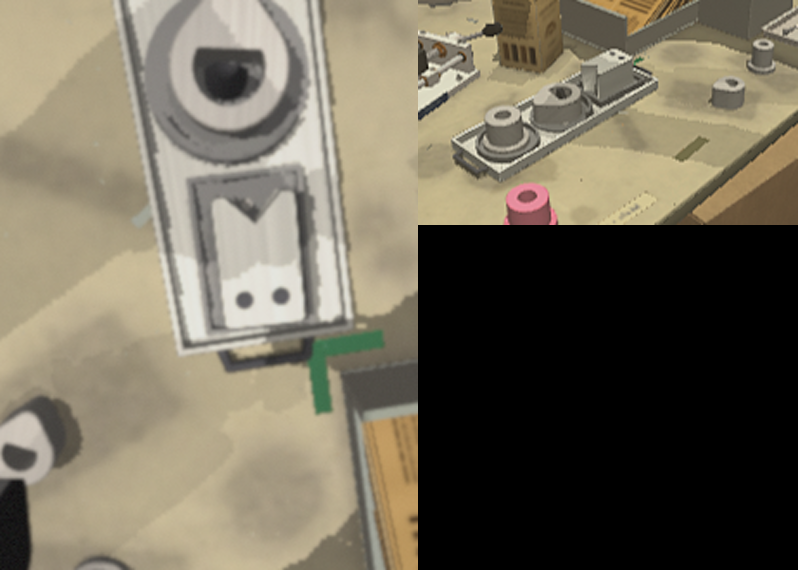

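```bash
python3 -c "
from cell import hand_in; print(hand_in())"
```

```text
the job is handed in; nothing more can be done
None
```

I packed all three large-bottle parts into the caddy and handed the job in at about 26 s of the 88 s allowed.

- **Larger bush:** it stands in the round nest. The fingers closed too high on the first grasp and missed, without moving the bush. A second grasp about 20 mm lower by the reported height held it.
- **V-jaw:** it stands in the rectangular nest, turned to within about 1° of it by measurement.
- **Larger cam:** it sits over the flatted post, with its bore flat along the post's flat and its lobe pointing away from the curb.
- **Seating checks:** each part met its nest floor within 0.5 mm of the expected height, with less than 15 N upward force.
- **Position checks:** plan positions measured from the wrist camera agreed with the nest centres to about 1–2 mm. The last wrist and scene pictures show all three upright in their nests, with the gripper clear.
- **Small parts:** the robot never went near the smaller bush, the smaller cam or the pink bush. The last pictures show the two small parts standing where they were; I did not measure them again.
- **Readings that disagreed:**
  - The gripper opening read 2–6 mm less than the true widths of the held parts.
  - Sizes measured from the wrist camera came out up to about 10% small early on. That suggests its reported height is 5–15 mm low.
  - I allowed for both by using relative heights and contact forces.

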